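# Refit the T-bar handle on the splined shower valve and hold it home

## Task

The loose chrome T-bar handle standing on the frosted glass shelf belongs on the shower valve that stands bare: set it over the ribbed stem, turn it until its splines mesh with the ribs (any of the six positions will do), and push it down fully home against the spring collar. The collar lifts it off again if it is let go, so finish while still holding it in the fingers, pressed fully home, ready for the grub screw to be tightened. Leave everything else standing where it is.

Things in the scene. Friction and masses are not known exactly. Their poses are not given: they have to be found in the camera images.
- handle: Loose chrome tap handle, 0.2 to 0.35 kg, standing on the shelf, bore down. Eight-sided upright hub 48 mm across flats (flats 20 mm wide), 52 mm tall; a round T-bar, 8 mm thick, 97 mm long, runs through it with its centreline 43 mm above the underside. Origin: centre of the underside; z up; x along the T-bar. Flats at 90 and 45 degrees to the bar are free for the fingers.
- bore (a point): Centre of the roof of the handle's bore, 38 mm above its underside; axes as the handle's. Bore 32 mm wide, open below. From 8 to 24 mm above the underside six spline teeth, 4.5 mm wide, point in to 9.5 mm from the axis at 30, 90, 150... degrees from x, leaving grooves at 0, 60, 120... degrees: the handle meshes when its T-bar lies along any rib of the stem.
- stem_top (a point): Centre of the top of the bare valve's white plastic splined stem, 74 mm above the ledge; z up along the stem, x along one of its six equal ribs (60 degrees apart). Top 8 mm: a plain round nose of 16 mm tapering to 10 mm, which centres the handle. Below it the ribs, 3.5 mm wide, 26 mm across over a pair of ribs. Play in the handle's splines: about 1 mm, 6 degrees either way.
- rib_top (a point): Point on the stem's axis at the top of the ribs, 66 mm above the ledge. Not meshed, the handle's teeth sit here, its underside 58 mm above the ledge. Meshed, it slides down to home, where the bore's roof meets the stem top: underside 36 mm above the ledge. The stem stays put unless turned with over 0.4 N m.
- valve: The bare deck valve, fixed to the ledge: round chrome flange 68 mm across and bonnet 45 mm across, 30 mm high. Origin on the valve axis at the level of the ledge, z up. It stands to the left or right of its twin, which already wears its handle.
- collar (a joint): Spring collar round the bare valve's stem, 43 mm across: 0 when fully up (its top 44 mm above the ledge), growing as the handle pushes it down, in m. It pushes up with 5 N at 0 and 9 N at 0.008, which is where it stands when the handle is home.
- valve_done: The twin valve, fixed, with an identical handle already on. Origin on its axis at ledge level; its top is 88 mm above the ledge and its T-bar 97 mm long. Stands about 0.2 m to the side of the bare valve.
- shelf: Fixed shelf of frosted glass, 620 mm long (along its y) and 170 mm deep (along its x), on four steel stand-offs over the drain; its upper face is 35 mm above the ledge. Origin: centre, at ledge level.
- pumice: Bystander on the shelf: black pumice stone, 66 x 82 x 36 mm tall. Origin: centre of its underside.
- tumbler: Bystander on the shelf: open round white ceramic tumbler, 72 mm across the rim, 82 mm tall. Origin: centre of its underside.
- comb: Bystander on the shelf: clear acrylic comb, 135 mm long (its x), 34 mm wide, 5 mm thick, lying flat. Origin: its middle, underside.
- bottle: Bystander near the far left (+y) end of the shelf: closed white plastic shampoo bottle, 62 mm across, 165 mm tall. Origin: centre of its underside.
- hex_key: Bystander on the ledge in front of the valves: dark L-shaped hex key, 95 x 30 mm, 5 mm thick. Origin: middle of its long leg, underside.
- spanner: Bystander on the ledge in front of the valves: flat steel spanner 170 mm long (its x), 8 mm thick. Origin: its middle, underside.
- nail_brush: Bystander on the ledge behind the valves: wooden nail brush 45 x 95 mm, 32 mm tall, bristles down. Origin: centre of its underside.
Mind the look-alikes: they are no part of the job. Leave any purple or yellow look-alike of the handle alone.

How it is judged:
By the outcome, as a careful person would: the job done as asked, in the order asked, and still so for the second after the job is handed in, while the arm keeps its last pose, push and grip.
It also fails if it takes over 48 s, if anything falls off the work surface, if the arm or the gripper's body presses on something with over 40 N, if the wrist force passes 120 N, or if a joint passes its speed limit or range.

## Robot

A 6-joint arm with a two-finger parallel gripper is mounted at the origin on the work surface. World frame = base frame: x ahead of the robot, y to its left, z up, the work surface at z = 0. Lengths are in mm, angles in degrees, forces in N, time in s.
With the tool pointing down it reaches from about 275 to 750 mm from the base axis. Payload 10.2 kg.
Tool frame: the origin (TCP) lies at the very end of the fingers, on their centre line; the grasp point (between the pads) lies 19 mm behind it (grasp_offset is the distance from the TCP to the grasp point, in mm); z points along the fingers, y is the direction in which the jaws open and shut (so a half turn about z gives the same grasp; the last joint's range is limited). The gripper opens to 88 mm and grips with 3 to 60 N. Pads are 18 mm wide; open, the fingers measure 123 mm over their backs; the gripper's body (75 mm by 187 mm) begins 45 mm behind the grasp point.
Start: joints at [-83.331, 17.928, 85.812, -0, 76.261, -12.8], TCP at [174.969, -494.992, 238.72] pointing down, gripper open.
Joint ranges: [-168.41, 168.41], [-55.51, 124.54], [10.69, 146.95], [-70.63, 250.63], [1, 178], [-165.06, 165.06]. Speed limits (degrees/s): [136.94, 136.94, 172.46, 180, 180, 180].

## Interface

Orientations are given as [roll, pitch, yaw] about the fixed x, y, z axes, in that order (R = Rz(yaw) Ry(pitch) Rx(roll)).
In Python, from workcell import get_obs, capture, hand_in, grasp_offset gives the robot as it stands. The module is installed in compiled form; this text tells all that it offers.
- The arm moves only by the tool jog_arm, never from a script. Its argument "commands" is one flat list of numbers, 6 for each row, row after row: the shift along the tool's x, y, z in units of 800 mm (1.0 is 800 mm), then the turn, a rotation vector about the tool's x, y, z in units of pi rad (1.0 is pi rad). A call has 1 to 8 rows; each row shifts and turns the commanded pose from where the row before left it, along the tool's axes as they then stand; what a row does not reach is not made up. A row lasts 1/8 s, in which the tool goes at most 62.5 mm and 10.7 degrees, less where a joint would pass 70% of its speed; a pose out of reach is approached as far as the arm can. A call with a number of a shift or a turn outside -1 to 1 is refused whole. A call with a gripper value outside its range is refused whole. "claw" is the gripper command: -1 is shut, 1 is fully open, values between are in proportion, set as the call begins (left out, the last holds). The fingers move at their own pace and stop on an object; the grip force is fixed at half the most. Time passes only in rows, so rows that do not move let the fingers close. It gives the time, the measured TCP pose, the force and the opening at its end, in the units of the state.
- get_obs(): the state, without advancing time (a new reading comes with each control period).
- capture(name): name is "side" or "top"; returns a dict with "img" (384x512x3 uint8, red, green, blue), "vfov" (degrees; the focal length in pixels is half the picture's height over the tangent of half this angle, whatever the lens; pixels are square), "cx", "cy" (the principal point, pixels), "cam_to_world" (4x4, takes a point from camera to world coordinates). Camera axes: x right, y down, z forward; pixel columns grow to the right and rows downward; lengths in mm; the calibration is good to about 2 mm. A picture is of the moment at which its call begins. There is no depth.
- hand_in(): hands the job in, once; it reports no verdict.
The state is a dict: "clock": time; "joints": joint angles; "qd": joint speeds; "joint_torque": joint torques, N m; "ee_pos": TCP position; "eef_rot": TCP orientation; "wrist_force": force on the tool from outside, world axes, zero at the start; "wrist_torque": the same for the moment, N m; "width": finger opening in mm.
Only numpy, scipy, OpenCV 4.12 (cv2) and the standard library are available. Lean on these libraries where they do the work, as an engineer would, in place of code of your own. Each camera call takes 0.05 s, during which the arm holds its last target.

## Working session

There is one attempt and no reset: what is moved stays moved. The work goes in short steps, Python scripts to look and compute and a tool call to move; the robot and the scene stay as the last step left them, time stands still between calls to the robot, and variables do not carry over. Pictures are saved under pics/ and viewed, and the job is handed in when it is done.

Besides the shell and the picture viewer there is one more tool, called after "Call:" in YAML: its name, and indented under it one key for each argument. jog_arm: Moves the arm, as the interface text tells. Shifts and turns lie within -1 to 1; 1 stands for 800 mm of shift or pi rad of turn. Its arguments: {"type":"object","properties":{"commands":{"type":"array","items":{"type":"number","minimum":-1,"maximum":1}},"claw":{"type":"number"}},"required":["commands"]}

```bash
mkdir -p pics; python3 - <<'E'
from workcell import get_obs,capture,grasp_offset
import cv2,numpy as np,pickle
print(get_obs(),grasp_offset)
for n in("side","top"):
    c=capture(n);cv2.imwrite(f"pics/{n}0.png",c["img"][:,:,::-1]);pickle.dump(c,open(f"{n}0.pkl","wb"))
    print(n,c["vfov"],c["cx"],c["cy"]);print(np.round(c["cam_to_world"],3))
E
```

```text
{'clock': 0.0, 'joints': array([-8.33304113e+01,  1.79594875e+01,  8.58546473e+01, -2.71425729e-03,
        7.62610537e+01, -1.27991583e+01]), 'qd': array([ 0.00154859, -0.03289263, -0.06161379,  0.10941693,  0.05618624,
        0.02018628]), 'joint_torque': array([ 8.10704441e-04, -4.02208328e+01, -2.52265227e+01,  6.94337022e-02,
        3.53648665e-02, -1.07931594e-04]), 'ee_pos': array([ 174.93196703, -494.72830393,  238.15649389]), 'eef_rot': array([-1.79926096e+02, -1.40865736e-02,  1.94693842e+01]), 'wrist_force': array([ 0.41866638, -0.39025559,  0.61571185]), 'wrist_torque': array([ 0.02947086, -0.00383031, -0.01371509]), 'width': 88.54510183209864} 18.700000000000003
side 49.26489750870648 261.9739975857194 190.5238732063175
[[-5.10000e-01 -4.83000e-01  7.12000e-01 -4.44070e+02]
 [-8.60000e-01  2.98000e-01 -4.14000e-01  6.63557e+02]
 [-1.20000e-02 -8.23000e-01 -5.67000e-01  8.88641e+02]
 [ 0.00000e+00  0.00000e+00  0.00000e+00  1.00000e+00]]
top 57.974848772113 253.51459692142794 189.78356786109845
[[ 2.000000e-03 -9.880000e-01  1.530000e-01  4.507060e+02]
 [-1.000000e+00 -6.000000e-03 -2.500000e-02  7.403600e+01]
 [ 2.500000e-02 -1.530000e-01 -9.880000e-01  1.026457e+03]
 [ 0.000000e+00  0.000000e+00  0.000000e+00  1.000000e+00]]
```

View pics/side0.png

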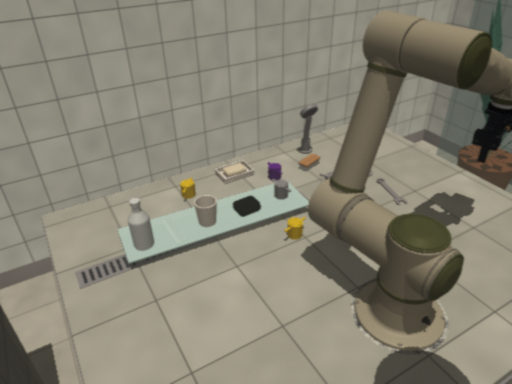

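View pics/top0.png

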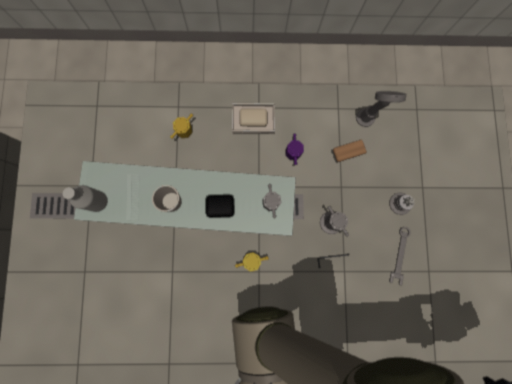

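The top view shows three kinds of candidate. The chrome handle stands on the shelf at (272,201), the valve with its handle on is at (336,220), and the bare valve with the white stem is at (402,203). The look-alikes are yellow at (181,127) and (252,262) and purple at (295,150). By the description I choose the grey one on the shelf, and I'll check it in a close crop.

```bash
python3 - <<'E'
import pickle,cv2,numpy as np
t=pickle.load(open("top0.pkl","rb"))["img"][:,:,::-1];s=pickle.load(open("side0.pkl","rb"))["img"][:,:,::-1]
a=cv2.resize(t[175:235,245:305],None,fx=6.6,fy=6.6,interpolation=cv2.INTER_CUBIC)
b=cv2.resize(t[175:235,372:432],None,fx=6.6,fy=6.6,interpolation=cv2.INTER_CUBIC)
cv2.imwrite("pics/crop1.png",np.hstack([a,b]))
c=cv2.resize(s[160:220,250:310],None,fx=6.6,fy=6.6,interpolation=cv2.INTER_CUBIC)
d=cv2.resize(t[190:250,306:366],None,fx=6.6,fy=6.6,interpolation=cv2.INTER_CUBIC)
cv2.imwrite("pics/crop2.png",np.hstack([c,d]))
E
```

```text
(no output)
```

View pics/crop1.png

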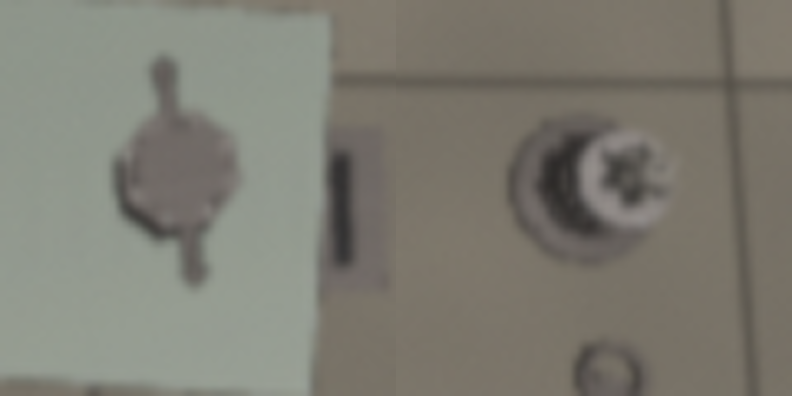

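View pics/crop2.png

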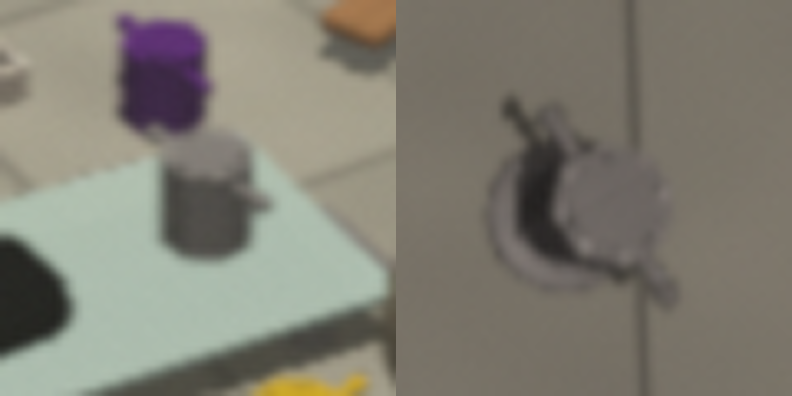

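The crop confirms the choice: a grey octagonal hub with its bar at crop (163,70)–(194,275). The bare valve shows a pale collar and the stem at crop (630,175). Next I'll measure positions and look at the ribs.

```bash
cat > h.py <<'E'
import numpy as np,pickle,cv2
def ray(c,u,v,z):
    f=c["img"].shape[0]/2/np.tan(np.radians(c["vfov"]/2));M=c["cam_to_world"]
    d=M[:3,:3]@np.array([(u-c["cx"])/f,(v-c["cy"])/f,1.]);o=M[:3,3];return o+d*(z-o[2])/d[2]
def proj(c,p):
    f=c["img"].shape[0]/2/np.tan(np.radians(c["vfov"]/2));M=c["cam_to_world"]
    q=M[:3,:3].T@(np.array(p)-M[:3,3]);return np.array([q[0]/q[2]*f+c["cx"],q[1]/q[2]*f+c["cy"]])
E
python3 - <<'E'
from h import *
c=pickle.load(open("top0.pkl","rb"));s=pickle.load(open("side0.pkl","rb"))
k=6.6
P=lambda x,y,x0,y0:((x+.5)/k-.5+x0,(y+.5)/k-.5+y0)
A=ray(c,*P(163,70,245,175),78);B=ray(c,*P(194,275,245,175),78)
print("bar",A,B,np.linalg.norm(A-B),(A+B)/2,np.degrees(np.arctan2(*(A-B)[1::-1])))
h=ray(c,*P(184,172,245,175),87);print("hub",h)
print("side top hub ctr",ray(s,*P(207,158,250,160),87))
print("flange",ray(c,*P(585-396,190,372,175),4),"collar",ray(c,*P(629-396,177,372,175),44), "stem74",ray(c,*P(629-396,177,372,175),74))
img=c["img"][183:223,382:422,::-1]
g=cv2.resize(img,None,fx=14,fy=14,interpolation=cv2.INTER_CUBIC).astype(float)
g=np.clip((g-40)*1.6,0,255).astype(np.uint8);cv2.imwrite("pics/stem.png",g)
E
```

```text
bar [610.42992714   6.47208293  78.        ] [524.15763824  -6.02125313  78.        ] 87.17219325578246 [5.67293783e+02 2.25414898e-01 7.80000000e+01] 8.239884871380552
hub [566.12121389  -1.39943942  87.        ]
side top hub ctr [563.94539355   1.6138805   87.        ]
flange [ 570.14029308 -392.04332182    4.        ] collar [ 571.29041739 -393.63610354   44.        ] stem74 [ 567.6082891  -379.35540924   74.        ]
```

View pics/stem.png

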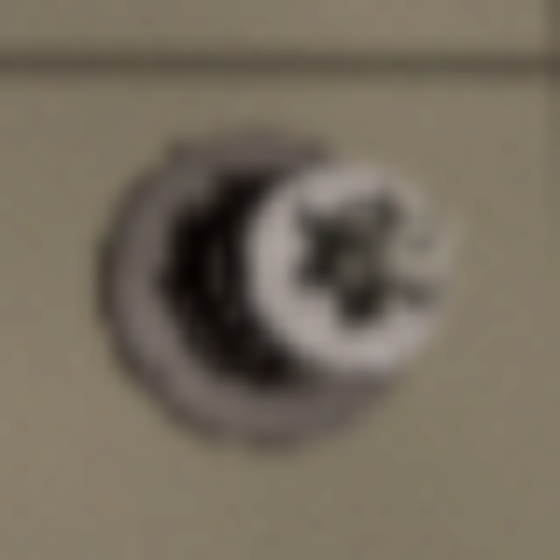

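```bash
python3 - <<'E'
from h import *
c=pickle.load(open("top0.pkl","rb"))
g=cv2.cvtColor(c["img"],cv2.COLOR_RGB2GRAY).astype(np.float32)
for ctr in([571,-393],[570,-392],[571,-391],[572,-393],[571,-395]):
  out=[]
  th=np.radians(np.arange(0,360,5))
  for r in(9,10,11,12,13,14):
    pts=np.array([proj(c,[ctr[0]+r*np.cos(t),ctr[1]+r*np.sin(t),66]) for t in th],np.float32)
    v=cv2.remap(g,pts[:,:1],pts[:,1:],cv2.INTER_CUBIC).ravel()
    F=np.fft.fft(v); out.append((r,round(abs(F[6])*2/72,1),round((-np.degrees(np.angle(F[6]))/6)%60,1)))
  print(ctr,out)
for z in(44,66,74): print(z,(proj(c,[571,-393,z])-[382,183])*14)
# mark view: candidate rib ends
s=pickle.load(open("side0.pkl","rb"));print("side",proj(s,[571,-393,66]))
img=cv2.resize(c["img"][183:223,382:422,::-1],None,fx=14,fy=14,interpolation=cv2.INTER_CUBIC)
K=lambda p:tuple(int(x) for x in (proj(c,p)-[382,183]+.5)*14)
for z,r,col in((44,21.5,(0,0,255)),(66,13,(0,255,0)),(74,5,(255,0,0)),(0,34,(255,255,0)),(30,22.5,(0,255,255))):
  for t in np.arange(0,2*np.pi,.15): cv2.circle(img,K([571+r*np.cos(t),-393+r*np.sin(t),z]),1,col,-1)
cv2.imwrite("pics/stem2.png",img)
E
```

```text
[571, -393] [(9, np.float32(4.8), np.float32(47.5)), (10, np.float32(6.3), np.float32(48.5)), (11, np.float32(6.8), np.float32(49.2)), (12, np.float32(6.6), np.float32(49.8)), (13, np.float32(6.2), np.float32(50.9)), (14, np.float32(5.6), np.float32(51.5))]
[570, -392] [(9, np.float32(4.3), np.float32(46.0)), (10, np.float32(5.2), np.float32(46.3)), (11, np.float32(5.5), np.float32(47.1)), (12, np.float32(5.6), np.float32(48.7)), (13, np.float32(5.3), np.float32(49.7)), (14, np.float32(4.8), np.float32(50.8))]
[571, -391] [(9, np.float32(2.0), np.float32(49.9)), (10, np.float32(2.9), np.float32(50.4)), (11, np.float32(3.4), np.float32(51.9)), (12, np.float32(3.5), np.float32(53.7)), (13, np.float32(3.9), np.float32(55.9)), (14, np.float32(4.1), np.float32(56.4))]
[572, -393] [(9, np.float32(4.2), np.float32(49.2)), (10, np.float32(5.4), np.float32(50.1)), (11, np.float32(6.0), np.float32(50.8)), (12, np.float32(6.1), np.float32(51.2)), (13, np.float32(5.9), np.float32(52.2)), (14, np.float32(5.8), np.float32(53.1))]
[571, -395] [(9, np.float32(2.6), np.float32(51.6)), (10, np.float32(3.5), np.float32(50.5)), (11, np.float32(4.4), np.float32(49.9)), (12, np.float32(5.1), np.float32(49.5)), (13, np.float32(5.3), np.float32(49.0)), (14, np.float32(5.3), np.float32(47.7))]
44 [345.3453143  258.89779443]
66 [395.72872327 245.90691633]
74 [414.60924614 241.03875485]
side [365.36795247 157.58246374]
```

View pics/stem2.png

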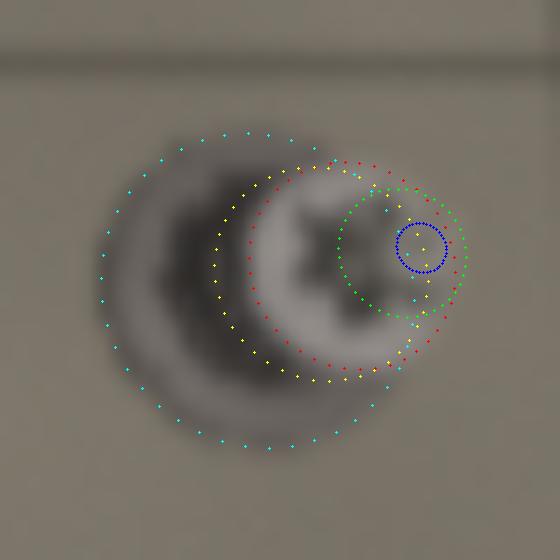

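Call:
jog_arm:
  commands: [0.0417,-0.0263,0,0,0,0,0.0417,-0.0263,0,0,0,0,0.0417,-0.0263,0,0,0,0,0.0417,-0.0263,0,0,0,0,0.0417,-0.0263,0,0,0,0,0.0417,-0.0263,0,0,0,0,0.0417,-0.0263,0,0,0,0,0.0417,-0.0263,0,0,0,0]
  claw: 1

```text
clock: 1.1
ee_pos: [371.0, -246.2, 238.5]
eef_rot: [-180.0, 0.0, 19.5]
wrist_force: [-0.3, -0.3, 1.2]
width: 88.3
```

Call:
jog_arm:
  commands: [0.0417,-0.0263,0,0,0,0,0.0417,-0.0263,0,0,0,0,0.0417,-0.0263,0,0,0,0,0.0417,-0.0263,0,0,0,0,0.0417,-0.0263,0,0,0,0,0.0417,-0.0263,0,0,0,0,0.0417,-0.0263,0,0,0,0.0314,0.0417,-0.0263,0,0,0,0.0314]

```text
clock: 2.1
ee_pos: [569.5, -1.0, 238.5]
eef_rot: [-180.0, 0.0, 8.0]
wrist_force: [0.4, -0.3, 0.4]
width: 88.3
```

```bash
cat >> h.py <<'E'
def tool(o,target,yaw):
    y0=o["eef_rot"][2];d=np.array(target)-o["ee_pos"];a=np.radians(y0)
    t=np.array([d[0]*np.cos(a)+d[1]*np.sin(a),d[0]*np.sin(a)-d[1]*np.cos(a),-d[2]])
    print("pos",o["ee_pos"].round(1),"rot",o["eef_rot"].round(2),"F",o["wrist_force"].round(1),"T",o["wrist_torque"].round(2),"w",round(o["width"],1),"t",o["clock"])
    print("tool shift units",(t/800).round(4),"turn",round(-(yaw-y0)/180,4))
E
python3 - <<'E'
from h import *
from workcell import *
tool(get_obs(),[566,0,150],8.2)
for n in("side","top"):
    c=capture(n);cv2.imwrite(f"pics/{n}1.png",c["img"][:,:,::-1]);pickle.dump(c,open(f"{n}1.pkl","wb"))
t=pickle.load(open("top1.pkl","rb"))["img"][:,:,::-1];s=c=pickle.load(open("side1.pkl","rb"))["img"][:,:,::-1]
b=cv2.resize(t[183:223,382:422],None,fx=10,fy=10,interpolation=cv2.INTER_CUBIC)
d=cv2.resize(s[140:180,345:385],None,fx=10,fy=10,interpolation=cv2.INTER_CUBIC)
cv2.imwrite("pics/crop3.png",np.hstack([b,d]))
E
```

```text
pos [569.5  -1.  238.5] rot [-1.7999e+02  3.0000e-02  8.0000e+00] F [ 0.4 -0.3  0.4] T [ 0.03 -0.02 -0.01] w 88.3 t 2.1
tool shift units [-0.0042 -0.0018  0.1106] turn -0.0011
```

View pics/crop3.png

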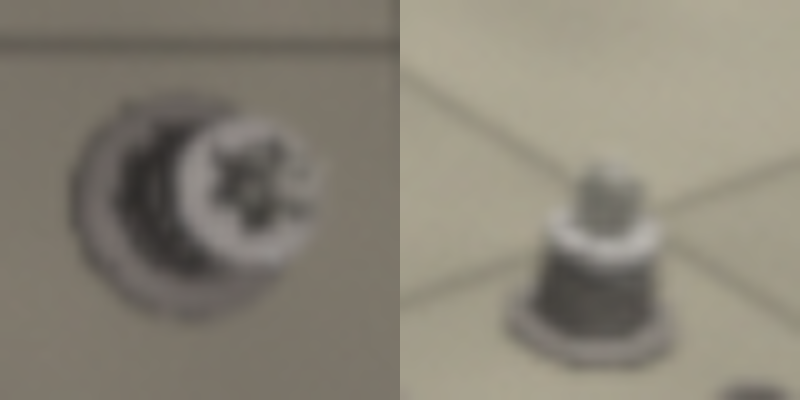

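View pics/side1.png

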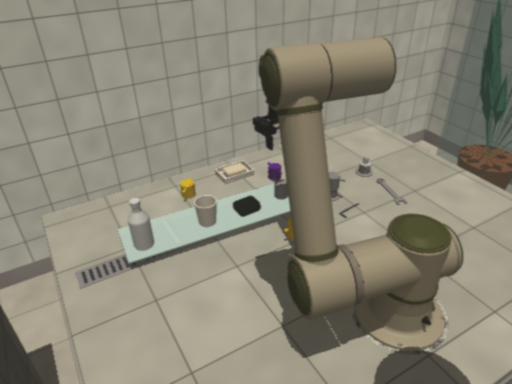

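```bash
python3 - <<'E'
from h import *
from workcell import *
A=[capture("top") for _ in range(10)]
c=A[0];c["img"]=np.mean([a["img"] for a in A],0);pickle.dump(c,open("topavg.pkl","wb"))
im=c["img"][190:212,394:420,::-1].astype(np.float32)
g=cv2.resize(im,None,fx=28,fy=24,interpolation=cv2.INTER_LANCZOS4) if 0 else cv2.resize(im,None,fx=25,fy=25,interpolation=cv2.INTER_LANCZOS4)
g=np.clip((g-g.min())*255/(g.max()-g.min()),0,255).astype(np.uint8)
K=lambda p:tuple(int(x) for x in (proj(c,p)-[394,190]+.5)*25)
for z,r,col in((44,13,(0,0,255)),(66,13,(0,255,0)),(74,5,(255,0,0))):
  for t in np.arange(0,2*np.pi,.2): cv2.circle(g,K([571+r*np.cos(t),-393+r*np.sin(t),z]),2,col,-1)
cv2.imwrite("pics/stem3.png",g)
gr=c["img"].mean(2).astype(np.float32);th=np.radians(np.arange(0,360,5))
for z in(44,48,52,58,62,66,70):
  o=[]
  for r in(8,10,12):
    pts=np.array([proj(c,[571+r*np.cos(t),-393+r*np.sin(t),z]) for t in th],np.float32)
    v=cv2.remap(gr,pts[:,:1],pts[:,1:],cv2.INTER_CUBIC).ravel();F=np.fft.fft(v)
    o.append((r,[float(round(abs(F[k])*2/72,1)) for k in(4,5,6,7)],float(round((-np.degrees(np.angle(F[6]))/6)%60,1))))
  print(z,o)
E
```

```text
44 [(8, [2.700000047683716, 5.400000095367432, 1.2000000476837158, 0.699999988079071], 21.5), (10, [2.700000047683716, 9.600000381469727, 2.4000000953674316, 1.5], 21.899999618530273), (12, [1.5, 11.399999618530273, 3.5, 2.200000047683716], 21.299999237060547)]
48 [(8, [2.0999999046325684, 4.5, 1.2999999523162842, 0.10000000149011612], 16.700000762939453), (10, [4.5, 8.0, 3.700000047683716, 0.699999988079071], 18.100000381469727), (12, [6.099999904632568, 8.5, 7.199999809265137, 1.100000023841858], 18.600000381469727)]
52 [(8, [5.400000095367432, 1.2999999523162842, 2.5999999046325684, 1.0], 15.399999618530273), (10, [8.100000381469727, 3.5999999046325684, 5.699999809265137, 1.7000000476837158], 15.600000381469727), (12, [9.199999809265137, 4.199999809265137, 8.100000381469727, 0.699999988079071], 16.799999237060547)]
58 [(8, [4.5, 6.400000095367432, 2.799999952316284, 0.10000000149011612], 15.5), (10, [5.900000095367432, 8.5, 3.4000000953674316, 0.8999999761581421], 14.899999618530273), (12, [6.699999809265137, 8.300000190734863, 2.5, 2.700000047683716], 12.300000190734863)]
62 [(8, [0.10000000149011612, 7.199999809265137, 1.100000023841858, 0.5], 47.400001525878906), (10, [3.0, 8.899999618530273, 3.0, 1.899999976158142], 48.5), (12, [4.800000190734863, 8.100000381469727, 3.5999999046325684, 2.0999999046325684], 51.29999923706055)]
66 [(8, [3.0, 2.299999952316284, 3.200000047683716, 0.699999988079071], 47.29999923706055), (10, [2.9000000953674316, 4.099999904632568, 6.300000190734863, 1.2000000476837158], 48.70000076293945), (12, [4.300000190734863, 5.099999904632568, 6.5, 1.399999976158142], 49.79999923706055)]
70 [(8, [2.0999999046325684, 2.299999952316284, 1.5, 0.8999999761581421], 53.5), (10, [2.9000000953674316, 2.0, 3.5, 2.9000000953674316], 51.099998474121094), (12, [3.5, 2.200000047683716, 4.900000095367432, 4.0], 50.0)]
```

View pics/stem3.png

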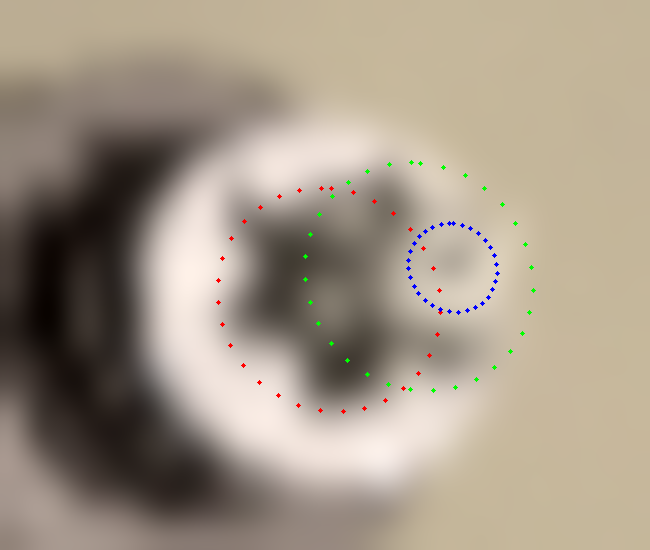

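Call:
jog_arm:
  commands: [-0.0042,-0.0018,0.03,0,0,-0.0011,0,0,0.03,0,0,0,0,0,0.03,0,0,0,0,0,0.03,0,0,0,0,0,0.03,0,0,0,0,0,0.03,0,0,0,0,0,0.02,0,0,0,0,0,0.01,0,0,0]

```text
clock: 3.7
ee_pos: [565.3, -1.4, 70.2]
eef_rot: [-180.0, 0.0, 8.4]
wrist_force: [0.1, -0.3, 0.5]
width: 87.8
```

```bash
python3 - <<'E'
from h import *
from workcell import *
tool(get_obs(),[566,0,49],8.2)
c=capture("top");s=capture("side")
cv2.imwrite("pics/g1.png",np.hstack([cv2.resize(c["img"][160:240,232:312,::-1],None,fx=5,fy=5,interpolation=2),cv2.resize(s["img"][140:220,240:320,::-1],None,fx=5,fy=5,interpolation=2)]))
E
```

```text
pos [565.3  -1.4  70.2] rot [-1.7999e+02  3.0000e-02  8.3600e+00] F [ 0.1 -0.3  0.5] T [0.02 0.01 0.  ] w 87.8 t 3.7
tool shift units [ 0.0011 -0.0016  0.0264] turn 0.0009
```

View pics/g1.png

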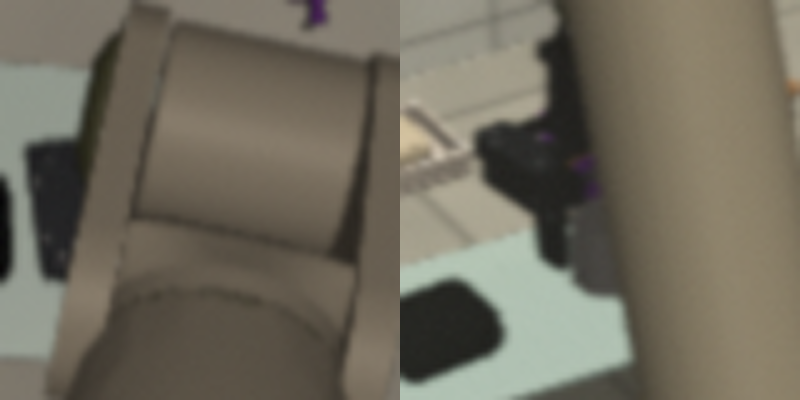

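The left finger is beside the grey hub at crop (560,240), clear of the purple one behind. I'll go down the last 20 mm and close.

Call:
jog_arm:
  commands: [0.001,-0.0016,0.008,0,0,0,0,0,0.008,0,0,0,0,0,0.007,0,0,0,0,0,0.0034,0,0,0,0,0,0,0,0,0]

```text
clock: 4.42
ee_pos: [566.0, 0.1, 49.4]
eef_rot: [-180.0, 0.0, 8.4]
wrist_force: [0.5, 0.0, -0.1]
width: 88.1
```

Call:
jog_arm:
  commands: [0,0,0,0,0,0,0,0,0,0,0,0,0,0,0,0,0,0,0,0,0,0,0,0,0,0,0,0,0,0,0,0,0,0,0,0,0,0,0,0,0,0,0,0,0,0,0,0]
  claw: -1

```text
clock: 5.42
ee_pos: [566.0, 0.1, 49.6]
eef_rot: [180.0, -0.0, 8.4]
wrist_force: [-1.0, -0.6, -0.4]
width: 47.9
```

Call:
jog_arm:
  commands: [0,0,-0.01,0,0,0,0,0,-0.02,0,0,0,0,0,-0.03,0,0,0,0,0,-0.03,0,0,0,0,0,-0.03,0,0,0,0,0,-0.03,0,0,0,0,0,-0.03,0,0,0,0,0,-0.01,0,0,0]

```text
clock: 6.42
ee_pos: [566.4, 0.0, 203.7]
eef_rot: [179.9, -0.2, 8.4]
wrist_force: [-0.2, -0.6, -3.6]
width: 47.8
```

```bash
python3 - <<'E'
from h import *
from workcell import *
tool(get_obs(),[571,-393,200],-10)
c=capture("top");s=capture("side")
cv2.imwrite("pics/g2.png",np.hstack([cv2.resize(c["img"][140:240,222:322,::-1],None,fx=4,fy=4,interpolation=2),cv2.resize(s["img"][90:190,230:330,::-1],None,fx=4,fy=4,interpolation=2)]))
E
```

```text
pos [566.4   0.  203.7] rot [ 1.7994e+02 -1.6000e-01  8.3700e+00] F [-0.2 -0.6 -3.6] T [-0.02  0.02 -0.01] w 47.8 t 6.425
tool shift units [-0.0658  0.4869  0.0047] turn 0.102
```

View pics/g2.png

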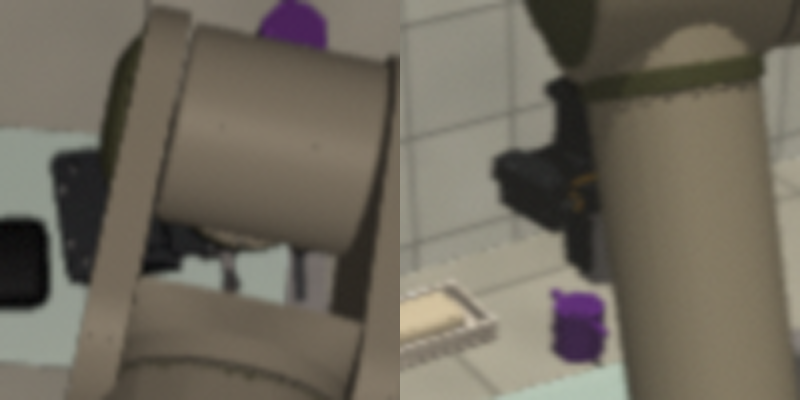

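The handle is lifted and held: the hub shows below the finger, width is 47.8 mm and the load is 3.5 N. Now I'll carry it to the valve.

Call:
jog_arm:
  commands: [-0.0021,0.0152,0,0,0,0,-0.0041,0.0304,0,0,0,0,-0.0041,0.0304,0,0,0,0,-0.0041,0.0304,0,0,0,0,-0.0041,0.0304,0,0,0,0,-0.0041,0.0304,0,0,0,0,-0.0041,0.0304,0,0,0,0,-0.0041,0.0304,0,0,0,0]

```text
clock: 7.52
ee_pos: [567.7, -185.5, 200.7]
eef_rot: [-180.0, 0.1, 8.3]
wrist_force: [0.3, 0.3, -3.0]
width: 47.6
```

Call:
jog_arm:
  commands: [-0.0041,0.0304,0,0,0,0,-0.0041,0.0304,0,0,0,0,-0.0041,0.0304,0,0,0,0,-0.0041,0.0304,0,0,0,0,-0.0041,0.0304,0,0,0,0,-0.0041,0.0304,0,0,0,0,-0.0041,0.0304,0,0,0,0,-0.0041,0.0304,0,0,0,0]

```text
clock: 8.52
ee_pos: [570.3, -381.9, 201.4]
eef_rot: [-180.0, 0.0, 8.4]
wrist_force: [0.4, -0.1, -1.7]
width: 47.8
```

Call:
jog_arm:
  commands: [-0.002,0.0152,0,0,0,0,0,0,0,0,0,0.0255,0,0,0,0,0,0.0255,0,0,0,0,0,0.0255,0,0,0,0,0,0.0255,0,0,0,0,0,0]

```text
clock: 9.28
ee_pos: [570.8, -392.5, 201.6]
eef_rot: [-180.0, 0.0, -9.9]
wrist_force: [0.2, 0.1, -2.4]
width: 47.9
```

```bash
python3 - <<'E'
from h import *
from workcell import *
tool(get_obs(),[571,-393,100],-10)
c=capture("top");s=capture("side")
pickle.dump((c,s),open("v1.pkl","wb"))
cv2.imwrite("pics/v1.png",np.hstack([cv2.resize(c["img"][150:250,350:450,::-1],None,fx=4,fy=4,interpolation=2),cv2.resize(s["img"][80:180,320:420,::-1],None,fx=4,fy=4,interpolation=2)]))
E
```

```text
pos [ 570.8 -392.5  201.6] rot [-179.99    0.     -9.94] F [ 0.2  0.1 -2.4] T [ 0.05 -0.01 -0.02] w 47.9 t 9.275
tool shift units [0.0004 0.0006 0.127 ] turn 0.0004
```

View pics/v1.png

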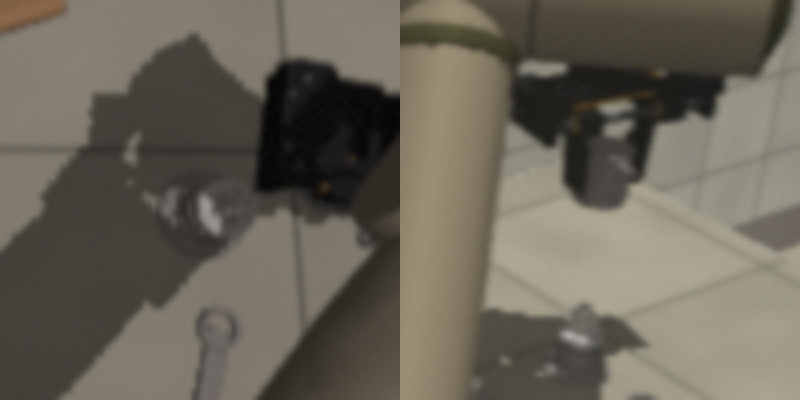

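```bash
python3 - <<'E'
from h import *
c,s=pickle.load(open("v1.pkl","rb"))
x0,y0,k=358,108,14
g=cv2.resize(s["img"][y0:y0+30,x0:x0+30,::-1],None,fx=k,fy=k,interpolation=2).astype(float)
g=np.clip(g*1.5,0,255).astype(np.uint8)
K=lambda p:tuple(int(x) for x in (proj(s,p)-[x0,y0]+.5)*k)
a=np.radians(-9.94)
for x in(-2,0,2):pass
for z in(187.2,239.2):
  for i in range(8):
    t=a+np.pi/8+i*np.pi/4;t2=t+np.pi/4;r=24/np.cos(np.pi/8)
    P=[570.8+r*np.cos(t),-392.5+r*np.sin(t),z];Q=[570.8+r*np.cos(t2),-392.5+r*np.sin(t2),z]
    cv2.line(g,K(P),K(Q),(0,255,0),1)
for q in(-48.5,48.5): cv2.circle(g,K([570.8+q*np.cos(a),-392.5+q*np.sin(a),230.2]),3,(0,0,255),-1)
x1,y1=350,145
h=cv2.resize(s["img"][y1:y1+30,x1:x1+27,::-1],None,fx=k,fy=k,interpolation=2)
K=lambda p:tuple(int(x) for x in (proj(s,p)-[x1,y1]+.5)*k)
for z,r in((44,21.5),(66,13),(74,5)):
  for t in np.arange(0,6.28,.2): cv2.circle(h,K([571+r*np.cos(t),-393+r*np.sin(t),z]),1,(0,255,0),-1)
cv2.imwrite("pics/v2.png",np.hstack([g,h]))
E
```

```text
(no output)
```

View pics/v2.png

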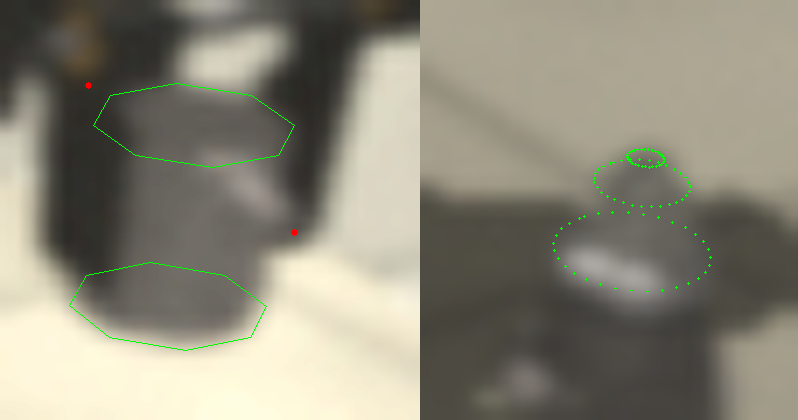

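The hub's edges lie within about 1 px of the projected outline at TCP, and the stem sits on its predicted axis. I'll descend.

Call:
jog_arm:
  commands: [0.0003,0.0006,0.02,0,0,0,0,0,0.025,0,0,0,0,0,0.025,0,0,0,0,0,0.025,0,0,0,0,0,0.02,0,0,0,0,0,0.015,0,0,0,0,0,0.01,0,0,0,0,0,0,0,0,0]

```text
clock: 10.38
ee_pos: [570.8, -393.0, 89.2]
eef_rot: [-180.0, 0.0, -10.0]
wrist_force: [-0.2, -0.3, -2.7]
width: 47.8
```

Call:
jog_arm:
  commands: [0,0,0.005,0,0,0,0,0,0.004,0,0,0,0,0,0,0,0,0]

```text
clock: 10.75
ee_pos: [570.8, -393.0, 82.2]
eef_rot: [-180.0, 0.0, -10.0]
wrist_force: [0.5, 0.0, -1.2]
width: 47.8
```

Call:
jog_arm:
  commands: [0,0,0.004,0,0,0,0,0,0.004,0,0,0,0,0,0,0,0,0]

```text
clock: 11.12
ee_pos: [570.6, -393.0, 75.6]
eef_rot: [-180.0, 0.0, -10.0]
wrist_force: [-0.4, 1.4, -2.0]
width: 47.9
```

Call:
jog_arm:
  commands: [0,0,0.002,0,0,0,0,0,0.002,0,0,0,0,0,0,0,0,0]

```text
clock: 11.5
ee_pos: [570.7, -393.1, 72.6]
eef_rot: [-180.0, 0.0, -10.0]
wrist_force: [-2.0, -0.9, -2.1]
width: 47.9
```

Call:
jog_arm:
  commands: [0,0,0.002,0,0,0,0,0,0.002,0,0,0,0,0,0,0,0,0]

```text
clock: 11.88
ee_pos: [570.7, -393.1, 69.4]
eef_rot: [-180.0, 0.0, -10.0]
wrist_force: [-2.3, -1.4, -2.5]
width: 47.5
```

It passed the unmeshed stop (TCP 72.4) with no upward push, so it's probably meshed. I'll go on slowly.

Call:
jog_arm:
  commands: [0,0,0.004,0,0,0,0,0,0.004,0,0,0,0,0,0,0,0,0]

```text
clock: 12.25
ee_pos: [570.5, -393.1, 62.5]
eef_rot: [-180.0, 0.1, -10.0]
wrist_force: [-3.9, -2.6, -2.7]
width: 47.6
```

Call:
jog_arm:
  commands: [0,0,0.004,0,0,0,0,0,0.003,0,0,0,0,0,0,0,0,0]

```text
clock: 12.62
ee_pos: [570.5, -393.2, 57.9]
eef_rot: [180.0, 0.0, -10.0]
wrist_force: [-6.5, -1.8, 1.6]
width: 47.6
```

Fz starts to rise at the collar height, as expected. The stem pushes the handle towards -x, so I'll ease over slightly and go on down.

Call:
jog_arm:
  commands: [-0.001,0.0003,0.003,0,0,0,0,0,0.003,0,0,0,0,0,0,0,0,0]

```text
clock: 13.0
ee_pos: [570.5, -393.3, 53.9]
eef_rot: [180.0, -0.1, -10.0]
wrist_force: [-4.1, 0.5, 4.6]
width: 47.7
```

```bash
python3 - <<'E'
from h import *
from workcell import *
tool(get_obs(),[570,-393,50.4],-10)
E
```

```text
pos [ 570.5 -393.3   53.9] rot [ 1.7997e+02 -9.0000e-02 -1.0000e+01] F [-4.1  0.5  4.6] T [ 0.09  0.76 -0.06] w 47.7 t 13.0
tool shift units [-0.0006 -0.0003  0.0044] turn 0.0
```

Call:
jog_arm:
  commands: [-0.0005,0,0.0025,0,0,0,0,0,0.002,0,0,0,0,0,0,0,0,0]

```text
clock: 13.38
ee_pos: [570.4, -393.3, 50.9]
eef_rot: [180.0, -0.1, -10.0]
wrist_force: [-3.0, 0.8, 7.1]
width: 48.0
```

Call:
jog_arm:
  commands: [0,0,0.001,0,0,0,0,0,0,0,0,0]

```text
clock: 13.62
ee_pos: [570.5, -393.3, 50.6]
eef_rot: [179.9, -0.2, -10.0]
wrist_force: [-5.1, 1.0, 10.7]
width: 47.8
```

Call:
jog_arm:
  commands: [0,0,0.001,0,0,0,0,0,0,0,0,0]

```text
clock: 13.88
ee_pos: [570.5, -393.3, 50.5]
eef_rot: [179.9, -0.2, -10.0]
wrist_force: [-7.0, 2.8, 16.2]
width: 47.6
```

Call:
jog_arm:
  commands: [0,0,0.0005,0,0,0,0,0,0,0,0,0,0,0,0,0,0,0,0,0,0,0,0,0]

```text
clock: 14.38
ee_pos: [570.5, -393.3, 50.5]
eef_rot: [179.9, -0.2, -10.0]
wrist_force: [-8.9, 3.6, 17.3]
width: 47.7
```

```bash
python3 - <<'E'
from h import *
from workcell import *
tool(get_obs(),[570,-393,50.4],-10)
c=capture("top");s=capture("side")
x0,y0,k=340,125,10
h=s["img"][y0:y0+50,x0:x0+50,::-1]
h=cv2.resize(h,None,fx=k,fy=k,interpolation=2)
h=np.clip(h.astype(float)*1.5,0,255).astype(np.uint8)
K=lambda p:tuple(int(x) for x in (proj(s,p)-[x0,y0]+.5)*k)
for z in(36,88):
  for t in np.arange(0,6.28,.2): cv2.circle(h,K([570.5+25*np.cos(t),-393.2+25*np.sin(t),z]),1,(0,255,0),-1)
cv2.imwrite("pics/f1.png",h); cv2.imwrite("pics/f2.png",s["img"][:,:,::-1]);cv2.imwrite("pics/f3.png",c["img"][:,:,::-1])
E
```

```text
pos [ 570.5 -393.3   50.5] rot [ 1.7993e+02 -1.7000e-01 -9.9900e+00] F [-8.9  3.6 17.3] T [ 0.82  1.26 -0.01] w 47.7 t 14.375
tool shift units [-0.0007 -0.0003  0.0001] turn 0.0001
```

View pics/f1.png

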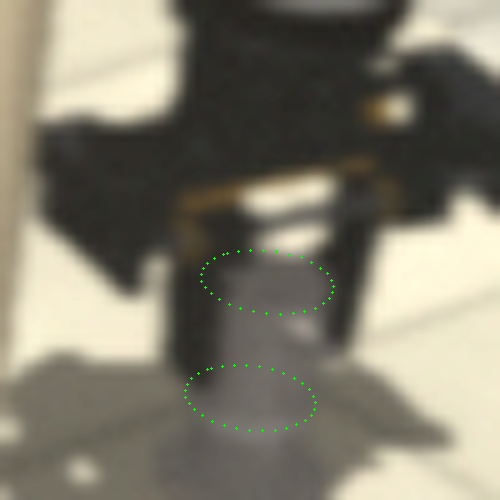

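View pics/f2.png

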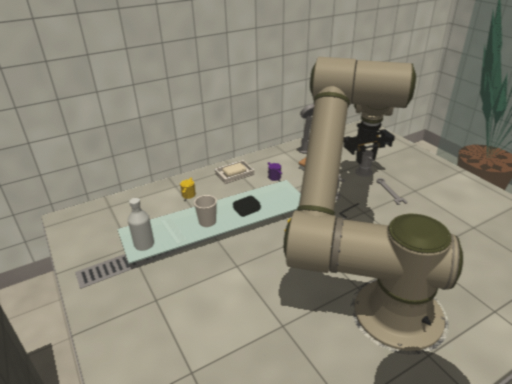

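View pics/f3.png

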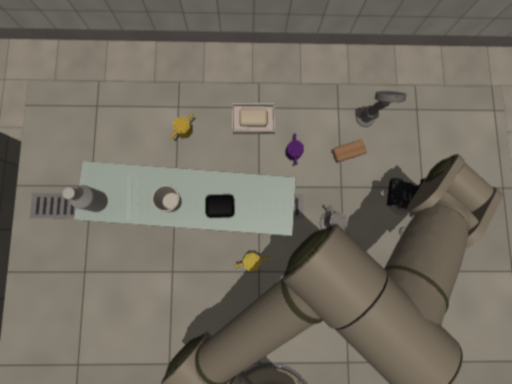

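The side view shows the hub's underside on the projected home level (crop (250,400)), with no white collar ring showing. The TCP stopped hard at 50.5 mm while the push rose from 11 to 17 N. The bystanders in view look unmoved.

```bash
python3 -c "
from workcell import *
o=get_obs();print(o['ee_pos'],o['wrist_force'],o['width'],o['clock']);hand_in()"
```

```text
[ 570.49342282 -393.33841801   50.48504634] [-8.00443806  3.27060777 18.30533688] 47.41484147455186 14.475
the job is handed in; nothing more can be done
```

The chrome handle is on the bare valve's stem, splines meshed and pressed fully home. I handed the job in at 14.5 s with it still held in the fingers.

**What I did:** I gripped the handle on the flats at 90° to the bar, measuring 47.9 mm against the 48 mm given. I carried it to the right-hand valve, turned the bar to −10° (about 50° mod 60, along a rib) and lowered it onto the stem.

**Last checks:**
- **Meshing:** it passed the unmeshed stop (TCP 72.4 mm) with no upward push.
- **Collar:** the spring force began at about the expected collar height.
- **Home:** it stopped hard at TCP 50.5 mm, against about 50.4–50.5 mm expected. The upward force rose to 17–18 N without further motion, well above the collar's 9 N.

**Doubts and disagreements:**
- **Rib angle:** the camera reading was ambiguous, with about 50° at the rib tops and about 18° lower down. The free slide onto the stem confirmed 50°.
- **Side load:** a sideways load of about 9 N remains on the stem.
- **Bystanders:** those in view look unmoved by eye. The arm partly hid the hex key, spanner and twin valve in the last pictures.

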